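# Prepare the bag press: clip on its edge, then hold the pressing plate open

### The job

Get the blood-bag press ready for a colleague to load: take the spring clip off its parking stand and clip it, pushed well down, onto the top edge of the press's fixed back plate, about mid-way along, and let go of it there. Then pull the press's sprung plate open towards its front (the robot's side; the bar handle on top is made for it) until it meets its stop, and finish while holding it there against the spring, with the clip still in place. Do not knock the other things on the bench about.

Things in the scene. Friction and masses are not known exactly. Their poses are not given: they have to be found in the camera images.
- bag_press: Bag press, fixed: white base 210 (x) x 180 (y) x 30 mm, origin under its centre; -x is its front (roughly facing the robot). Upright aluminium back plate, 6 mm thick, 160 mm wide (y), at x = +50 mm, top at z = 170 mm; two 18 mm pins on its front face at y = +-55, z = 150 mm. In front of it a sprung grey pressing plate, 112 mm wide, hinged at its foot, with a bar handle.
- edge_mid (a point): Middle of the top edge of the press's fixed back plate, where the clip goes (the edge runs along y; x is the plate's normal, z up); axes as the press.
- plate_angle (a joint): Angle of the pressing plate about its foot hinge: 0 closed (rest, spring-held), 0.55 rad fully open at its fixed stop, its top pulled towards the press's front (-x). The spring closes it again when let go; it takes about 6 N at the bar to start and about 11 N at the stop.
- plate_hinge (a point): Point on the pressing plate's hinge axis (along the press's y), mid-width, fixed to the press. The bar handle swings about it on a 147 mm radius: closed, the bar is 45 mm in front (-x) of it and 140 mm above; at the stop 112 mm in front and 96 mm above.
- bar_mid (a point): Middle of the bar handle: round steel bar 12 mm in diameter along the press's y, 106 mm clear between its two 10 mm side rods; nothing else within 40 mm of its middle. Closed, it lies 85 mm in front (-x) of the back plate and 15 mm above that plate's top edge.
- press_plate: The pressing plate, 112 mm wide, 5 mm thick, 100 mm tall, with two steel side rods on top that rise and crank forward to the bar handle, all one rigid part. Origin on the hinge axis, y along it, z up along the plate.
- clip: Spring clip (about 80 g), like a wide clothes peg, parked on the stand, jaws down; origin and axes as clip_mid. Two flat steel jaws 42 mm wide (y) reach 34 mm down from the pivot; two flat grey wings 36 mm wide (y) reach from 4 to 48 mm above it. Shut on a 6 mm plate the wings form a V, 28 mm wide over all low down and 42 mm at the top.
- clip_mid (a point): Middle of the clip, on its pivot: y along the hinge barrel, z from jaws to wings, x across the jaws. The barrel (10 mm in diameter) rests on a plate's edge when the clip is fully down (pivot 5 mm above the edge). The axes belong to one half, which leans up to 0.16 rad either way from square as the clip is squeezed.
- clip_jaw (a joint): Opening of the clip: 0 shut on a 6 mm plate, -0.12 shut on nothing, 0.32 rad at its open stop. Squeezing the wings together along x (about 8 N) opens it; at the stop the wings' outer faces are parallel, 27 mm apart, and the jaw tips 17 mm apart, and it holds like one rigid piece. Released, the jaws shut with about 5 N.
- stand_edge (a point): Middle of the top edge (110 mm above the bench) of the clip's parking stand: a fixed base 90 x 130 x 16 mm with an upright aluminium plate 6 mm thick and 90 mm wide (y); axes as the stand, x is the plate's normal.
- scale: Bystander: white bench scale 190 x 170 x 50 mm, origin under its centre.
- jar: Bystander: small lidded jar, 52 mm in diameter, 75 mm tall, origin under its centre.
- scanner: Bystander: hand scanner lying on the bench, about 140 x 66 x 34 mm.
- tape_roll: Bystander: roll of tape lying flat, 72 mm in diameter, 24 mm high.
There are look-alikes about, which are no part of the job. Leave any purple look-alike of the clip alone.

How it is judged:
By the outcome, as a careful person would: the job done as asked, in the order asked, and still so for the second after the job is handed in, while the arm keeps its last pose, push and grip.
It also fails if it takes over 48 s, if anything falls off the work surface, if the arm or the gripper's body presses on something with over 40 N, if the wrist force passes 120 N, or if a joint passes its speed limit or range.

### The arm

A 6-joint arm with a two-finger parallel gripper is mounted at the origin on the work surface. World frame = base frame: x ahead of the robot, y to its left, z up, the work surface at z = 0. Lengths are in m, angles in rad, forces in N, time in s.
With the tool pointing down it reaches from about 0.4 to 0.925 m from the base axis. Payload 12.5 kg.
Tool frame: the origin (TCP) lies on the centre line of the jaws, within the pads' length; the fingertips stand 17 mm ahead of it and the grasp point (between the pads) lies 2 mm behind it; z points along the fingers, y is the line along which they close (so a half turn about z gives the same grasp; the last joint's range is limited). The gripper opens to 95 mm and grips with 3 to 60 N. Pads are 20 mm wide; open, the fingers measure 119 mm over their backs; the gripper's body (75 mm by 180 mm) begins 59 mm behind the grasp point.
Start: joints at [1.149, 0.491, 1.559, -0, 1.092, -0.106], TCP at [0.194, 0.594, 0.192] pointing down, gripper open.
Joint ranges: [-3.1, 3.1], [-0.84, 2.19], [0.05, 2.79], [-1.13, 4.28], [0.06, 2.93], [-2.69, 2.69]. Speed limits (rad/s): [2.22, 2.22, 2.79, 3.14, 3.14, 3.14].

### API

Orientations are given as a unit quaternion [w, x, y, z].
In Python, from workcell import observe, capture, sign_off gives the robot as it stands.
- The arm moves only by the tool step_arm, never from a script. Its argument "series" is one flat list of numbers, 5 for each row, row after row: the shift along the world's x, y, z in mm, then the turn about the world's z in units of 6 degrees (1.0 is 6 degrees), then the opening, from 0 (shut) to 1 (fully open). A call has exactly 5 rows; each row shifts and turns the commanded pose from where the row before left it; what a row does not reach is not made up. A row lasts 1/12 s, in which the tool goes at most 41.7 mm and 7.16 degrees, less where a joint would pass 70% of its speed; a pose out of reach is approached as far as the arm can. A call is refused whole if a number of a shift passes 41.7 or a number of a turn 1, either way. A call with a gripper value outside its range is refused whole. The fingers move at their own pace and stop on an object; "squeeze" is the grip in N (left out, the last holds). Time passes only in rows, so rows that do not move let the fingers close, or fill a call up. It gives the time, the measured TCP pose, the force, the opening and the grip force at its end, in the units of the state.
- observe(): the state, without advancing time (a new reading comes with each control period).
- capture(name): name is "scene" or "top"; returns a dict with "color" (400x640x3 uint8, red, green, blue), "intrinsics" (3x3 intrinsics, pixels), "extrinsics" (4x4, takes a point from camera to world coordinates). Camera axes: x right, y down, z forward; pixel columns grow to the right and rows downward; lengths in m; the calibration is good to about 2 mm. A picture is of the moment at which its call begins. There is no depth.
- sign_off(): hands the job in; it is judged then, once.
The state is a dict: "t": time; "joint_pos": joint angles; "joint_vel": joint speeds; "effort": joint torques, N m; "position": TCP position; "eef_rot": TCP orientation; "contact_force": force on the tool from outside, world axes, zero at the start; "moment": the same for the moment, N m; "finger_gap": opening from 0.0 (shut) to 1.0 (fully open); "gripper_force": force on a finger pad.
Only numpy, scipy, OpenCV 4.12 (cv2) and the standard library are available. Lean on these libraries where they do the work, as an engineer would, in place of code of your own. Each camera call takes 0.05 s, during which the arm holds its last target. There are 200 camera calls.

## Working session

There is one attempt and no reset: what is moved stays moved. The work goes in short steps, Python scripts to look and compute and a tool call to move; the robot and the scene stay as the last step left them, time stands still between calls to the robot, and variables do not carry over. Pictures are saved under pics/ and viewed, at most 10 in all, crops included, and the job is handed in when it is done.

Besides the shell and the picture viewer there is one more tool, called after "Emit:" as name(argument=value, ...) on one line, values as JSON. step_arm: Moves the arm, as the interface text tells. Its arguments: {"type":"object","properties":{"series":{"type":"array","items":{"type":"number"}},"squeeze":{"type":"number"}},"required":["series"]}

```bash
mkdir -p pics; cat > h.py <<'E'
import numpy as np, cv2
from workcell import observe, capture, sign_off
def snap(name,fn):
    c=capture(name); cv2.imwrite('pics/'+fn+'.png',c['color'][:,:,::-1])
    np.savez('pics/'+fn+'.npz',**c); return c
def load(fn): return dict(np.load('pics/'+fn+'.npz'))
def ray(c,u,v):
    d=np.linalg.inv(c['intrinsics'])@[u,v,1]; E=c['extrinsics']
    return E[:3,3],E[:3,:3]@d
def onz(c,u,v,z):
    o,d=ray(c,u,v); return o+d*(z-o[2])/d[2]
def two(c1,p1,c2,p2):
    o1,d1=ray(c1,*p1);o2,d2=ray(c2,*p2)
    s=np.linalg.lstsq(np.c_[d1,-d2],o2-o1,rcond=None)[0]
    a=o1+s[0]*d1;b=o2+s[1]*d2
    return (a+b)/2,np.linalg.norm(a-b)
def proj(c,P):
    E=c['extrinsics'];q=c['intrinsics']@(E[:3,:3].T@(np.array(P)-E[:3,3]));return q[:2]/q[2]
E
python3 - <<'E'
from h import *
np.set_printoptions(precision=3,suppress=True)
for n in('scene','top'):
    c=snap(n,n+'0');print(c['extrinsics'],c['intrinsics'])
print(observe())
E
```

```text
[[ 0.114  0.58  -0.807  1.906]
 [ 0.993 -0.049  0.104 -0.154]
 [ 0.021 -0.813 -0.581  1.089]
 [ 0.     0.     0.     1.   ]] [[519.716   0.    313.735]
 [  0.    519.716 194.7  ]
 [  0.      0.      1.   ]]
[[ 0.029 -0.99   0.137  0.368]
 [-1.    -0.03  -0.004  0.032]
 [ 0.008 -0.137 -0.991  1.706]
 [ 0.     0.     0.     1.   ]] [[476.459   0.    316.177]
 [  0.    476.459 199.681]
 [  0.      0.      1.   ]]
{'t': 0.1, 'joint_pos': array([ 1.149,  0.491,  1.559, -0.   ,  1.092, -0.106]), 'joint_vel': array([ 0.   , -0.001, -0.   ,  0.001,  0.001, -0.   ]), 'effort': array([  0.002, -61.362, -25.86 ,   0.069,   0.047,  -0.   ]), 'position': array([0.194, 0.594, 0.192]), 'eef_rot': array([-0.   ,  0.157,  0.988, -0.   ]), 'contact_force': array([-0.177, -0.153, -0.16 ]), 'moment': array([-0.039, -0.014, -0.027]), 'gripper_force': 0.0, 'finger_gap': 1.0040684626693854}
```

View pics/scene0.png

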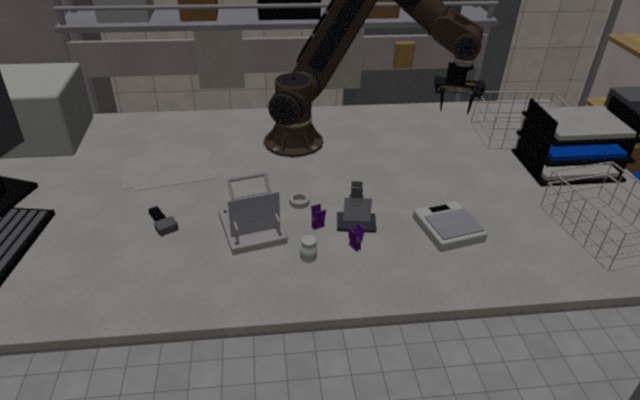

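View pics/top0.png

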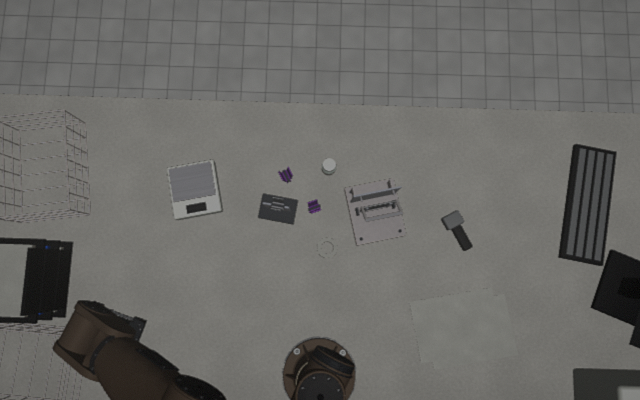

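The scene view shows the stand at about (357,210), with a grey clip on it at (357,190). The press is at (252,220). In the top view the stand is at (278,208) and the press at (375,210).

Things that could be taken for the clip:
- grey clip on the stand: top (278,207), scene (357,190)
- purple clip: top (285,174), scene (356,237)
- purple clip: top (313,206), scene (318,216)

I choose the grey one on the stand and will check it in a crop.

```bash
python3 - <<'E'
from h import *
a=load('top0')['color'][165:250,250:420,::-1];b=load('scene0')['color'][165:255,215:385,::-1]
a=cv2.resize(a,None,fx=4.4,fy=4.4*.78,interpolation=2)if 0 else cv2.resize(a,None,fx=3.5,fy=3.5,interpolation=2)
b=cv2.resize(b,None,fx=3.2,fy=3.2,interpolation=2)
o=np.zeros((a.shape[0]+b.shape[0],600,3),np.uint8);o[:a.shape[0],:a.shape[1]]=a;o[a.shape[0]:,:b.shape[1]]=b
cv2.imwrite('pics/crop0.png',cv2.convertScaleAbs(o,alpha=1.3));print(a.shape,b.shape)
E
```

```text
(298, 595, 3) (288, 544, 3)
```

View pics/crop0.png

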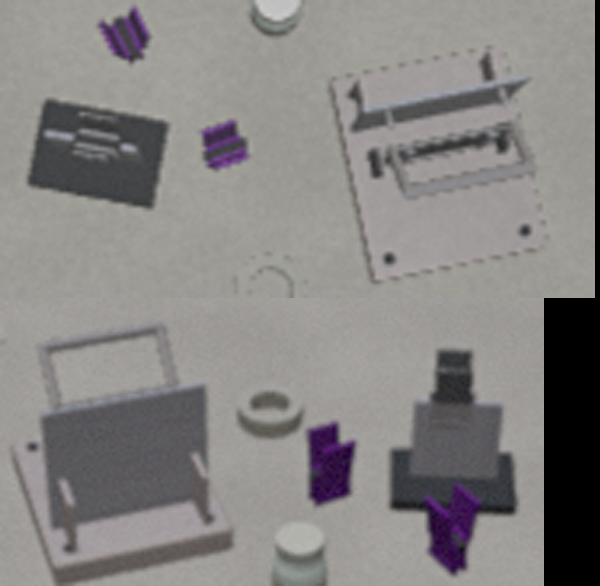

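The crop confirms it: the grey clip, wings up, sits mid-way on the stand plate at top (278,205) and scene (357,188). The two purple ones stand on the bench. The press's back-plate edge runs about (350,200)-(400,188) in the top view, with the bar in front of it towards the robot.

```bash
python3 - <<'E'
from h import *
np.set_printoptions(precision=4,suppress=True)
T=load('top0');S=load('scene0')
t=lambda x,y:(250+x/3.5-.36,165+y/3.5-.36)
s=lambda x,y:(215+x/3.2-.34,165+(y-298)/3.2-.34)
def yaw(a,b):
    d=a-b; return np.degrees(np.arctan2(-d[0],d[1]))
print('base corners top z.03');P=[onz(T,*t(*p),.03) for p in((333,78),(372,280),(545,246))]
for p in P:print(p)
print('len',np.linalg.norm(P[0]-P[1]),np.linalg.norm(P[2]-P[1]),yaw(P[1],P[2]),np.degrees(np.arctan2(*(P[0]-P[1])[[1,0]])))
for n,c,L,z in(('edgeS',S,(s(205,385),s(44,412)),.17),('edgeT',T,(t(350,127),t(528,78)),.17),('barS',S,(s(165,327),s(42,345)),.185),('barT',T,(t(403,194),t(535,170)),.185),
  ('stand edgeT',T,(t(43,133),t(138,150)),.11),('stand edgeS',S,(s(503,405),s(414,402)),.11),('standbase',T,(t(30,184),t(152,207)),.016),('standbase2',T,(t(45,100),t(168,122)),.016)):
    a,b=[onz(c,*q,z) for q in L];
    if a[1]<b[1]:a,b=b,a
    print(n,a,b,'mid',(a+b)/2,np.linalg.norm(a-b),yaw(a,b))
print('clip wings T',onz(T,*t(97,117),.16),onz(T,*t(97,155),.16),'S top',onz(S,*s(455,352),.16))
for nm,z in(('tape',(270,275)),('p1',(225,145)),('p2',(125,35)),('jar',(276,10))):print(nm,onz(T,*t(*z),.03))
E
```

```text
base corners top z.03
[ 0.6495 -0.0748  0.03  ]
[ 0.4456 -0.1182  0.03  ]
[ 0.4848 -0.2916  0.03  ]
len 0.2084236929268273 0.17778137768165167 12.746710860278645 12.018216546302742
edgeS [ 0.6072 -0.0939  0.17  ] [ 0.638  -0.2455  0.17  ] mid [ 0.6226 -0.1697  0.17  ] 0.15472161205225152 11.508236332941728
edgeT [ 0.5803 -0.0827  0.17  ] [ 0.6316 -0.2481  0.17  ] mid [ 0.6059 -0.1654  0.17  ] 0.17319238381605417 17.21213936660823
barS [ 0.526  -0.1283  0.185 ] [ 0.5481 -0.248   0.185 ] mid [ 0.537  -0.1882  0.185 ] 0.12172292534461027 10.430445153114045
barT [ 0.5178 -0.1313  0.185 ] [ 0.5435 -0.2523  0.185 ] mid [ 0.5307 -0.1918  0.185 ] 0.12363163099777721 12.026419611220724
stand edgeT [0.5738 0.2088 0.11  ] [0.56   0.1166 0.11  ] mid [0.5669 0.1627 0.11  ] 0.09315685637830702 -8.476491464643876
stand edgeS [0.5824 0.2064 0.11  ] [0.5697 0.1177 0.11  ] mid [0.576  0.1621 0.11  ] 0.08962242137098668 -8.168391037032514
standbase [0.5332 0.23   0.016 ] [0.5135 0.1053 0.016 ] mid [0.5233 0.1676 0.016 ] 0.12633247421654814 -8.976983868420918
standbase2 [0.62   0.2187 0.016 ] [0.6011 0.092  0.016 ] mid [0.6105 0.1554 0.016 ] 0.1280373375265164 -8.490577772019769
clip wings T [0.5839 0.1535 0.16  ] [0.5482 0.152  0.16  ] S top [0.557  0.1585 0.16  ]
tape [ 0.4476 -0.0159  0.03  ]
p1 [0.5774 0.0331 0.03  ]
p2 [0.6875 0.1385 0.03  ]
jar [ 0.7182 -0.015   0.03  ]
```

Emit:
step_arm(series=[25, -29, 8, -0.9, 1, 25, -29, 8, -0.9, 1, 25, -29, 8, -0.9, 1, 25, -29, 8, -0.9, 1, 25, -29, 8, -0.9, 1], squeeze=25)

```text
t: 0.52
position: [0.3198, 0.4476, 0.2325]
eef_rot: [-0.0, 0.385, 0.923, -0.0]
contact_force: [1.0, 0.2, 0.1]
finger_gap: 0.997
gripper_force: 0.0
```

Emit:
step_arm(series=[25, -29, 4, -0.9, 1, 25, -29, 4, -0.9, 1, 25, -29, 4, -0.9, 1, 25, -29, 4, -0.9, 1, 25, -29, 4, -0.9, 1])

```text
t: 0.93
position: [0.4449, 0.3024, 0.2526]
eef_rot: [-0.0, 0.59, 0.807, -0.0]
contact_force: [0.5, 0.8, 0.9]
finger_gap: 1.003
gripper_force: 0.0
```

Emit:
step_arm(series=[25, -29, 0, -0.9, 1, 25, -29, 0, -0.9, 1, 25, -29, 0, -0.9, 1, 25, -29, 0, -0.9, 1, 0, 0, 0, -0.9, 1])

```text
t: 1.35
position: [0.5475, 0.1836, 0.2518]
eef_rot: [0.001, 0.764, 0.645, -0.0]
contact_force: [-0.2, 0.4, 0.6]
finger_gap: 0.996
gripper_force: 0.0
```

Emit:
step_arm(series=[10, -14, -10, 0, 1, 10, -14, -20, 0, 1, 0, 0, -20, 0, 1, 0, 0, 0, 0, 1, 0, 0, 0, 0, 1])

```text
t: 1.77
position: [0.5637, 0.16, 0.2019]
eef_rot: [-0.001, 0.761, 0.649, -0.001]
contact_force: [0.1, -0.1, -0.1]
finger_gap: 1.002
gripper_force: 0.0
```

```bash
python3 - <<'E'
from h import *
S=snap('scene','s1');T=snap('top','t1');o=observe();p=o['position'];print(p,o['eef_rot'])
a=S['color'][140:240,300:420,::-1];b=T['color'][170:240,240:340,::-1]
cv2.imwrite('pics/crop1.png',np.vstack([cv2.resize(a,(600,300+0),interpolation=2)[:300] if 0 else cv2.resize(a,(360,300),interpolation=2),cv2.resize(b,(360,252),interpolation=2)]))
print(proj(S,p+[0,0,-.017]),proj(S,p+[.0,0,0]))
E
```

```text
[0.56429834 0.16056587 0.20352985] [2.69828784e-04 7.60787914e-01 6.49000338e-01 4.88013751e-04]
[358.49076223 175.83547237] [358.87510314 171.31278162]
```

View pics/crop1.png

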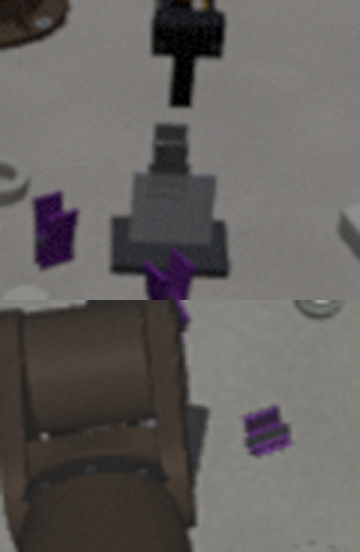

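The scene crop shows the front finger at crop x≈181 (full image col 360), and the clip's wings centred on crop x≈171 (col 357). The gripper therefore looks slightly to the +y side of the clip. The top view is blocked by the arm.

```bash
python3 - <<'E'
from h import *
S=load('s1');p=np.array([.5643,.1603,.2025]);e=np.array([.988,-.156,0])
print('front tip',proj(S,p+.053*e-[0,0,.017]),'back tip',proj(S,p-.053*e-[0,0,.017]))
g=S['color'].astype(int).sum(2)
for r in range(164,204,3):print(r,g[r,344:376].tolist())
for x in(.56,.57):
  for y in(.15,.155,.16):print(x,y,proj(S,[x,y,.163]))
E
```

```text
front tip [358.85292756 185.61663424] back tip [357.94069397 167.09380785]
164 [374, 360, 370, 372, 369, 366, 371, 371, 366, 368, 370, 369, 322, 199, 42, 0, 0, 15, 32, 18, 160, 325, 369, 373, 364, 368, 367, 367, 368, 362, 364, 362]
167 [361, 369, 367, 365, 363, 365, 357, 364, 359, 366, 366, 361, 289, 139, 41, 21, 9, 13, 16, 54, 195, 327, 360, 367, 358, 360, 365, 361, 365, 366, 367, 358]
170 [366, 367, 370, 361, 367, 356, 367, 360, 355, 353, 364, 360, 252, 95, 18, 9, 14, 0, 0, 120, 253, 347, 362, 366, 354, 358, 361, 355, 361, 367, 360, 358]
173 [366, 363, 356, 368, 366, 361, 363, 362, 362, 365, 369, 351, 233, 79, 29, 0, 0, 15, 3, 164, 315, 362, 371, 356, 361, 360, 371, 357, 366, 360, 361, 361]
176 [360, 376, 372, 369, 370, 371, 360, 367, 356, 362, 372, 365, 338, 337, 329, 328, 328, 327, 330, 331, 353, 372, 363, 367, 361, 363, 365, 360, 360, 362, 366, 363]
179 [370, 365, 363, 369, 365, 372, 368, 369, 367, 374, 368, 371, 375, 371, 374, 374, 372, 365, 369, 370, 367, 369, 363, 365, 366, 367, 356, 363, 364, 364, 365, 364]
182 [378, 369, 378, 377, 370, 375, 366, 277, 180, 154, 141, 155, 153
[... 779 characters left out ...]
 319, 255, 191, 155, 143, 140, 125, 128, 133, 128, 137, 138, 123, 122, 176, 282, 343, 367, 365, 362, 358, 359, 363, 364, 371, 369, 371, 365]
200 [285, 226, 217, 221, 216, 207, 197, 186, 197, 184, 192, 195, 192, 203, 198, 194, 201, 187, 213, 224, 219, 216, 212, 207, 203, 208, 208, 238, 332, 371, 370, 368]
203 [277, 217, 219, 219, 224, 210, 207, 211, 201, 220, 224, 214, 222, 214, 221, 211, 194, 198, 202, 219, 229, 214, 215, 219, 213, 218, 220, 264, 349, 369, 372, 368]
0.56 0.15 [354.45647837 181.40558575]
0.56 0.155 [356.00172202 181.33260451]
0.56 0.16 [357.54599156 181.25966927]
0.57 0.15 [355.01402049 183.16836587]
0.57 0.155 [356.56665095 183.09446888]
0.57 0.16 [358.11829784 183.02061871]
```

```bash
python3 - <<'E'
from h import *
S=load('s1');S0=load('scene0')
p=np.array([.5643,.1603,.2025]);e=np.array([.988,-.156,0])
for k in(.09,.0375,-.09):print('body',k,proj(S,p+k*e+[0,0,.061]))
p0=np.array([.194,.594,.192]);e0=np.array([np.cos(np.radians(71.9)),np.sin(np.radians(71.9)),0])
for k in(.0475,.0595,-.0475,-.0595):print(k,proj(S0,p0+k*e0-[0,0,.017]))
g=S0['color'].astype(int).sum(2)
for r in range(84,118,3):print(r,(g[r,430:492]//10).tolist())
g=S['color'].astype(int).sum(2)
for c in(358,360,362):print(c,(g[130:186,c]//10).tolist())
E
```

```text
body 0.09 [361.10466194 170.83524538]
body 0.0375 [360.55703682 161.3671664 ]
body -0.09 [359.34381185 140.39130314]
0.0475 [464.64431186 121.39816373]
0.0595 [467.86479309 121.75048399]
-0.0475 [439.35553934 118.63157503]
-0.0595 [436.18704283 118.28494189]
84 [13, 13, 14, 13, 9, 7, 3, 2, 3, 1, 4, 4, 5, 3, 5, 4, 4, 3, 6, 3, 4, 3, 4, 4, 5, 4, 3, 1, 1, 2, 0, 0, 3, 2, 4, 7, 9, 12, 15, 13, 13, 14, 16, 13, 14, 14, 9, 6, 7, 8, 7, 7, 7, 7, 7, 10, 13, 15, 14, 14, 14, 15]
87 [14, 14, 14, 15, 10, 4, 2, 2, 3, 8, 10, 9, 10, 9, 11, 12, 14, 15, 14, 13, 13, 13, 13, 14, 12, 13, 13, 12, 12, 13, 13, 12, 11, 9, 7, 7, 7, 6, 6, 6, 4, 3, 4, 5, 4, 4, 0, 5, 5, 6, 6, 6, 7, 5, 8, 10, 13, 14, 13, 13, 15, 14]
90 [14, 14, 13, 15, 13, 8, 2, 5, 11, 5, 4, 4, 4, 1, 7, 9, 11, 14, 15, 15, 16, 19, 17, 16, 15, 15, 15, 17, 18, 17, 18, 18, 15, 15, 15, 14, 15, 14, 14, 15, 13, 10, 7, 8, 8, 7, 7, 9, 6, 3, 1, 2, 3, 3, 10, 16, 18, 18, 17, 18, 18, 18]
93 [15, 14, 14, 14, 13, 9, 8, 9, 9, 10, 7, 2, 2, 3, 10, 13, 14, 13, 15, 14, 14, 13, 14, 13, 13, 13, 16, 17, 16, 16, 15, 12, 12, 11, 11, 11, 9, 11, 12, 12, 13, 15, 12, 7, 3, 5, 4,
[... 1902 characters left out ...]
 36, 36, 35, 36, 36, 35, 36, 36, 35, 35, 35, 35, 35, 36, 36, 35, 32, 30, 33, 35, 34, 34, 35, 35, 35, 36, 36, 36, 35, 29, 31, 35, 36, 37, 37, 35, 36]
358 [0, 1, 2, 1, 4, 7, 3, 4, 2, 2, 2, 2, 5, 6, 6, 8, 8, 9, 5, 5, 4, 2, 3, 2, 1, 3, 3, 0, 2, 8, 9, 8, 8, 6, 4, 5, 4, 4, 1, 2, 1, 0, 0, 2, 1, 16, 32, 36, 37, 37, 35, 27, 15, 13, 13, 13]
360 [1, 0, 0, 1, 8, 8, 3, 5, 5, 7, 2, 0, 5, 6, 8, 8, 7, 7, 6, 2, 4, 0, 2, 0, 0, 2, 1, 1, 0, 1, 0, 0, 1, 0, 0, 1, 0, 0, 1, 0, 1, 2, 1, 0, 0, 17, 32, 36, 36, 37, 35, 26, 16, 13, 13, 13]
362 [2, 0, 0, 1, 6, 9, 7, 3, 4, 6, 3, 0, 4, 5, 8, 7, 7, 7, 5, 4, 2, 2, 0, 0, 2, 2, 1, 2, 2, 0, 1, 2, 0, 2, 3, 0, 2, 1, 0, 1, 0, 0, 0, 0, 0, 15, 33, 36, 37, 36, 36, 30, 26, 25, 27, 28]
```

```bash
python3 - <<'E'
from h import *
S=load('s1');T=load('t1');S0=load('scene0');T0=load('top0')
print('base S',proj(S,[0,0,0]),'T',proj(T,[0,0,0]))
im=np.hstack([cv2.resize(S['color'][90:180,240:400,::-1],None,fx=3,fy=3,interpolation=2),cv2.resize(T0['color'][330:400,270:370,::-1],None,fx=3,fy=270/70,interpolation=2)[:, :300]])
for d in(.0,):pass
for q in([0,0,0],[.1,0,0],[0,.1,0],[0,-.1,0]):
    x,y=proj(S,q);cv2.circle(im,(int((x-240)*3),int((y-90)*3)),3,(0,0,255),-1)
    x,y=proj(T0,q);cv2.circle(im,(int(480+(x-270)*3),int((y-330)*270/70)),3,(0,0,255),-1)
p=np.array([.5643,.1603,.2025]);e=np.array([.988,-.156,0])
for k in(-.053,.053):
  x,y=proj(S,p+k*e-[0,0,.017]);cv2.circle(im,(int((x-240)*3),int((y-90)*3)),3,(0,255,0),-1)
cv2.imwrite('pics/crop2.png',im);print(im.shape)
E
```

```text
base S [293.24313743 140.75949728] T [318.47911051 373.92867754]
(270, 780, 3)
```

View pics/crop2.png

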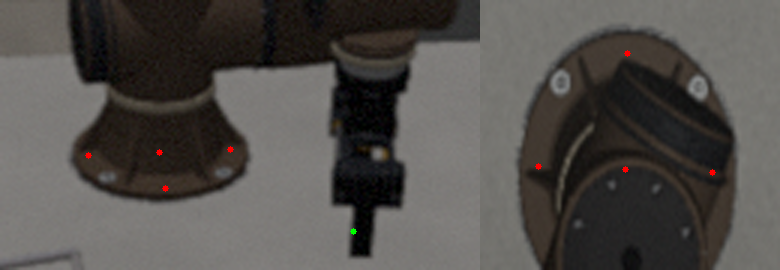

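The fingertip shows about 9 rows higher than I predicted, while the base matches the calibration. I'll check whether the tips move forward as the fingers close, with the gripper still clear above the clip.

Emit:
step_arm(series=[2, -5, 0, 0, 0.6, 0, 0, 0, 0, 0.6, 0, 0, 0, 0, 0.6, 0, 0, 0, 0, 0.6, 0, 0, 0, 0, 0.6])

```text
t: 2.28
position: [0.5661, 0.1552, 0.2027]
eef_rot: [0.0, 0.761, 0.649, 0.0]
contact_force: [-1.0, 0.2, -0.4]
finger_gap: 0.705
gripper_force: 0.0
```

```bash
python3 - <<'E'
from h import *
S=snap('scene','s2');o=observe();p=o['position'];print(p,o['eef_rot'],o['finger_gap'])
e=np.array([.988,-.156,0]);k=.0285+.006
for s in(1,-1):print(proj(S,p+s*k*e-[0,0,.017]))
g=S['color'].astype(int).sum(2)
for c in(355,357,359,361):print(c,(g[140:190,c]//10).tolist())
for r in(165,168,171,174,177,180,183):print(r,(g[r,344:372]//10).tolist())
E
```

```text
[0.56607609 0.15521712 0.20267329] [9.65951185e-05 7.60902391e-01 6.48866328e-01 1.74457233e-04] 0.6639552997985647
[357.18131003 182.59262602]
[356.63770087 170.5133452 ]
355 [8, 9, 9, 7, 8, 8, 9, 6, 5, 1, 3, 1, 0, 0, 1, 5, 3, 0, 1, 7, 14, 22, 25, 24, 24, 24, 23, 22, 20, 18, 18, 14, 14, 23, 35, 36, 36, 36, 37, 37, 33, 25, 16, 12, 13, 13, 15, 19, 15, 10]
357 [2, 2, 6, 6, 7, 8, 8, 7, 7, 4, 2, 3, 2, 0, 3, 0, 4, 0, 0, 0, 3, 2, 2, 0, 0, 0, 0, 0, 0, 1, 0, 0, 7, 21, 34, 36, 36, 36, 36, 36, 33, 25, 15, 14, 13, 14, 16, 17, 15, 12]
359 [6, 1, 2, 10, 8, 7, 9, 8, 6, 2, 3, 0, 1, 2, 5, 0, 0, 0, 2, 1, 2, 0, 0, 3, 0, 0, 1, 0, 0, 0, 1, 0, 5, 20, 33, 37, 36, 36, 36, 36, 36, 27, 17, 12, 13, 11, 14, 18, 16, 13]
361 [5, 2, 2, 8, 9, 7, 8, 8, 6, 5, 3, 1, 0, 1, 1, 0, 3, 0, 0, 1, 0, 1, 0, 0, 3, 0, 2, 1, 3, 3, 5, 8, 9, 19, 32, 36, 36, 36, 37, 37, 36, 28, 18, 15, 15, 16, 17, 19, 16, 12]
165 [36, 36, 37, 37, 36, 36, 36, 36, 37, 37, 36, 24, 9, 0, 0, 0, 0, 0, 15, 31, 37, 36, 36, 36, 36, 36, 36, 36]
168 [36, 36, 36, 36, 36, 36, 36, 36, 36, 35, 33, 20, 7, 0, 0, 0, 0, 3, 17, 32, 36, 37, 36, 35, 36, 35, 36, 36]
171 [36, 36, 36, 36, 35, 36, 36, 36, 37, 35, 28, 14, 3, 0, 0, 0, 0, 8, 23, 33, 36, 36, 36, 35, 35, 35, 36, 35]
174 [37, 37, 36, 36, 36, 35, 36, 36, 36, 36, 34, 35, 33, 34, 33, 33, 33, 32, 34, 35, 36, 35, 36, 35, 36, 36, 35, 36]
177 [36, 36, 36, 37, 37, 36, 37, 36, 36, 36, 36, 36, 36, 36, 36, 36, 36, 36, 36, 36, 36, 36, 36, 35, 36, 36, 36, 37]
180 [37, 37, 37, 36, 36, 36, 36, 35, 34, 34, 34, 33, 33, 33, 34, 36, 34, 36, 35, 36, 36, 37, 36, 36, 35, 36, 36, 36]
183 [37, 37, 36, 37, 37, 37, 36, 28, 16, 12, 13, 12, 13, 14, 13, 12, 12, 15, 25, 33, 36, 36, 36, 37, 36, 37, 36, 36]
```

Emit:
step_arm(series=[2, 0, -20, 0, 0.75, 0, 0, -20, 0, 0.75, 0, 0, -15, 0, 0.75, 0, 0, 0, 0, 0.75, 0, 0, 0, 0, 0.75])

```text
t: 2.75
position: [0.568, 0.1551, 0.1473]
eef_rot: [-0.0, 0.761, 0.649, -0.0]
contact_force: [-0.1, 0.1, 0.3]
finger_gap: 0.752
gripper_force: 0.0
```

```bash
python3 - <<'E'
from h import *
S=snap('scene','s3');o=observe();print(o['position'],o['contact_force'],o['finger_gap'])
cv2.imwrite('pics/crop3.png',cv2.resize(S['color'][150:220,320:400,::-1],None,fx=6,fy=6,interpolation=2))
E
```

```text
[0.56839732 0.15523969 0.14810233] [ 0.06710493 -0.10006888 -0.26420274] 0.7489796331901584
```

View pics/crop3.png

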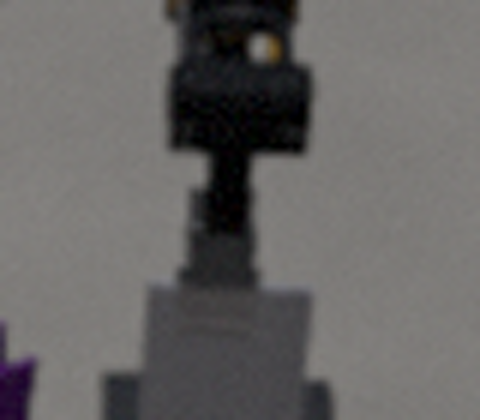

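The crop shows the front finger at column ≈358, over the clip (column ≈357). Its rendered tip is at row ≈189, only near the top of the wings. I'll go about 18 mm lower, which is safe because the fingers straddle the plate, and then close.

Emit:
step_arm(series=[0, 0, -9, 0, 0.75, 0, 0, -9, 0, 0.75, 0, 0, 0, 0, 0.2, 0, 0, 0, 0, 0.2, 0, 0, 0, 0, 0.2], squeeze=35)

```text
t: 3.22
position: [0.5682, 0.1551, 0.1296]
eef_rot: [0.0, 0.761, 0.649, 0.0]
contact_force: [0.8, -0.4, -0.1]
finger_gap: 0.595
gripper_force: 0.0
```

Emit:
step_arm(series=[0, 0, 0, 0, 0.2, 0, 0, 0, 0, 0.2, 0, 0, 0, 0, 0.2, 0, 0, 0, 0, 0.2, 0, 0, 0, 0, 0.2])

```text
t: 3.63
position: [0.5691, 0.1552, 0.1311]
eef_rot: [0.001, 0.761, 0.649, 0.001]
contact_force: [-1.4, -0.4, 11.1]
finger_gap: 0.274
gripper_force: 35.0
```

Emit:
step_arm(series=[0, 0, 0, 0, 0.2, 0, 0, 5, 0, 0.2, 0, 0, 10, 0, 0.2, 0, 0, 15, 0, 0.2, 0, 0, 20, 0, 0.2])

```text
t: 4.05
position: [0.5674, 0.155, 0.1796]
eef_rot: [-0.001, 0.761, 0.649, -0.001]
contact_force: [0.6, 0.4, -0.4]
finger_gap: 0.271
gripper_force: 34.9
```

Emit:
step_arm(series=[0, 0, 20, 0, 0.2, 0, 0, 25, 0, 0.2, 0, 0, 25, 0, 0.2, 0, 0, 20, 0, 0.2, 0, 0, 0, 0, 0.2])

```text
t: 4.47
position: [0.5691, 0.1554, 0.2742]
eef_rot: [0.002, 0.761, 0.649, 0.003]
contact_force: [0.2, 0.2, -0.4]
finger_gap: 0.276
gripper_force: 34.9
```

```bash
python3 - <<'E'
from h import *
S=snap('scene','s4');o=observe();print(o['position'],o['contact_force'],o['finger_gap'],o['gripper_force'])
cv2.imwrite('pics/crop4.png',cv2.resize(S['color'][120:220,310:410,::-1],None,fx=5,fy=5,interpolation=2))
E
```

```text
[0.56848793 0.15522115 0.27168897] [ 0.32632299  0.50284987 -1.89077132] 0.2738321661605137 34.859862327575684
```

View pics/crop4.png

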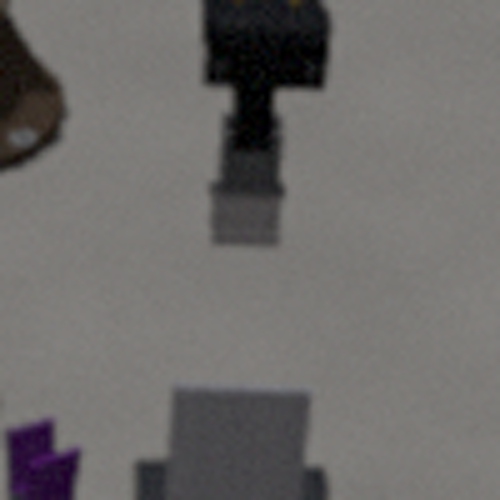

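The crop shows the clip in the gripper, clear of the stand: jaws at (246,215), fingers on the wings at (250,130). Next I'll measure the back-plate edge more finely, using intensity profiles across it.

```bash
python3 - <<'E'
from h import *
from scipy.ndimage import map_coordinates
S=load('s4');T=load('top0')
e0=np.array([.617,-.172,.17]);a=np.radians(12);X=np.array([np.cos(a),np.sin(a),0]);Y=np.array([-X[1],X[0],0])
xs=np.arange(-24,26,2)
print(xs.tolist())
for n,c in(('S',S),('T',T)):
  g=c['color'].astype(float).mean(2)
  for y in(-65,-40,-15,0,15,40,65):
    v=[]
    for x in xs:
      u=[proj(c,e0+X*x/1e3+Y*(y+d)/1e3) for d in(-6,-3,0,3,6)]
      v.append(int(np.mean([map_coordinates(g,[[q[1]],[q[0]]],order=1)[0] for q in u])))
    print(n,y,v)
E
```

```text
[-24, -22, -20, -18, -16, -14, -12, -10, -8, -6, -4, -2, 0, 2, 4, 6, 8, 10, 12, 14, 16, 18, 20, 22, 24]
S -65 [109, 109, 109, 108, 109, 109, 108, 107, 107, 105, 103, 102, 103, 104, 105, 103, 98, 91, 82, 75, 70, 67, 66, 67, 68]
S -40 [126, 125, 125, 125, 125, 124, 124, 123, 121, 117, 112, 108, 106, 106, 106, 103, 96, 88, 81, 74, 69, 68, 68, 68, 68]
S -15 [125, 125, 125, 125, 125, 124, 123, 122, 120, 116, 112, 109, 107, 107, 105, 101, 94, 86, 78, 73, 70, 69, 69, 69, 69]
S 0 [125, 125, 124, 124, 125, 124, 123, 121, 117, 113, 109, 107, 106, 106, 104, 99, 91, 84, 77, 73, 70, 69, 69, 69, 69]
S 15 [124, 125, 124, 124, 124, 124, 123, 121, 117, 113, 108, 106, 105, 106, 105, 99, 92, 85, 78, 72, 70, 69, 69, 70, 69]
S 40 [122, 121, 121, 121, 120, 120, 119, 117, 113, 109, 106, 104, 104, 104, 101, 95, 88, 81, 75, 72, 70, 69, 69, 69, 70]
S 65 [122, 122, 122, 123, 123, 123, 123, 122, 123, 123, 124, 124, 121, 116, 109, 99, 90, 81, 74, 70, 69, 68, 68, 69, 70]
T -65 [118, 116, 115, 114, 113, 106, 95, 85, 75, 72, 83, 102, 117, 120, 119, 117, 115, 115, 116, 120, 121, 121, 121, 120, 119]
T -40 [118, 112, 94, 76, 66, 64, 63, 64, 65, 73, 90, 110, 114, 105, 87, 80, 78, 78, 78, 79, 77, 76, 78, 81, 89]
T -15 [119, 111, 93, 72, 63, 62, 61, 62, 65, 76, 95, 114, 121, 121, 121, 121, 121, 122, 122, 122, 122, 122, 122, 121, 121]
T 0 [117, 109, 89, 70, 63, 62, 61, 62, 66, 79, 98, 116, 121, 121, 120, 120, 120, 120, 121, 121, 121, 120, 120, 120, 120]
T 15 [117, 108, 86, 68, 63, 62, 62, 63, 68, 81, 101, 118, 122, 122, 121, 122, 122, 122, 122, 122, 121, 120, 121, 121, 122]
T 40 [116, 102, 80, 65, 62, 63, 62, 63, 71, 89, 110, 120, 122, 122, 121, 120, 120, 119, 120, 120, 120, 121, 121, 121, 121]
T 65 [111, 99, 80, 71, 68, 68, 69, 72, 80, 96, 112, 120, 121, 121, 121, 120, 120, 120, 120, 119, 120, 120, 121, 121, 121]
```

Emit:
step_arm(series=[4, -20, 0, 0.3, 0.2, 5, -33, 0, 0.4, 0.2, 5, -35, 0, 0.4, 0.2, 5, -35, 0, 0.4, 0.2, 5, -35, 0, 0.4, 0.2])

```text
t: 4.93
position: [0.5915, -0.0043, 0.2682]
eef_rot: [-0.001, 0.692, 0.722, -0.001]
contact_force: [1.1, -0.3, -0.2]
finger_gap: 0.276
gripper_force: 34.9
```

Emit:
step_arm(series=[5, -35, 0, 0.4, 0.2, 5, -35, 0, 0.4, 0.2, 5, -35, 0, 0.4, 0.2, 5, -35, 0, 0.4, 0.2, 4, -29, 0, 0.2, 0.2])

```text
t: 5.35
position: [0.6155, -0.1741, 0.268]
eef_rot: [-0.001, 0.621, 0.784, -0.0]
contact_force: [1.2, 0.9, -0.0]
finger_gap: 0.276
gripper_force: 34.9
```

Emit:
step_arm(series=[0, 0, -10, 0, 0.2, 0, 0, -15, 0, 0.2, 0, 0, -8, 0, 0.2, 0, 0, 0, 0, 0.2, 0, 0, 0, 0, 0.2])

```text
t: 5.77
position: [0.6158, -0.1712, 0.2358]
eef_rot: [-0.001, 0.622, 0.783, -0.0]
contact_force: [-0.1, -0.7, -0.2]
finger_gap: 0.271
gripper_force: 34.9
```

```bash
python3 - <<'E'
from h import *
S=snap('scene','s5');T=snap('top','t5');o=observe();print(o['position'],o['eef_rot'],o['contact_force'],o['finger_gap'],o['gripper_force'])
q=o['eef_rot'];print('yaw',np.degrees(2*np.arctan2(q[2],q[1]))-90)
a=cv2.resize(S['color'][150:260,200:320,::-1],None,fx=5,fy=5,interpolation=2)
cv2.imwrite('pics/crop5.png',a)
p=o['position'];print(proj(S,p-[0,0,.0155+.034]),proj(S,[.617,-.172,.17]))
E
```

```text
[ 0.61631831 -0.17141677  0.23700413] [2.98527976e-04 6.21538541e-01 7.83383518e-01 1.32088480e-04] [ 0.55180809 -0.20270165 -0.63504362] 0.27637504703484883 34.859939217567444
yaw 13.142846897445295
[253.01411464 190.09826852] [253.09694122 194.97217832]
```

View pics/crop5.png

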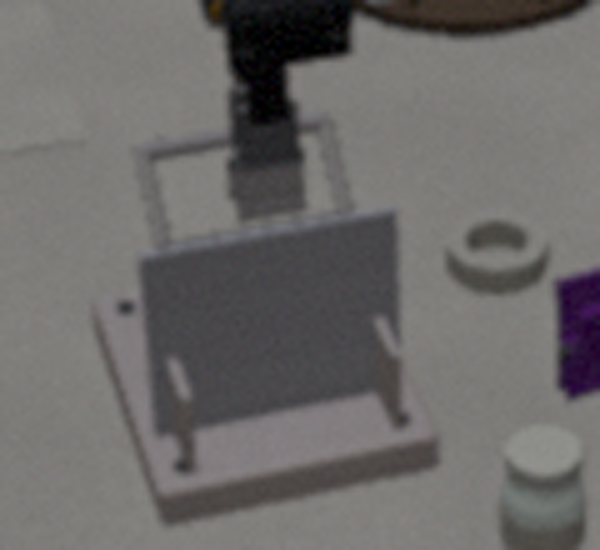

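The crop shows the jaws centred over the edge: jaw tips at (270,218), edge midpoint at (268,235). I'll start lowering them.

Emit:
step_arm(series=[0, 0, -6, 0, 0.2, 0, 0, -6, 0, 0.2, 0, 0, -5, 0, 0.2, 0, 0, -5, 0, 0.2, 0, 0, 0, 0, 0.2])

```text
t: 6.28
position: [0.6156, -0.1717, 0.2131]
eef_rot: [-0.001, 0.622, 0.783, -0.0]
contact_force: [-0.3, -0.5, -1.3]
finger_gap: 0.269
gripper_force: 34.9
```

Emit:
step_arm(series=[0, 0, -5, 0, 0.2, 0, 0, -5, 0, 0.2, 0, 0, -5, 0, 0.2, 0, 0, -3, 0, 0.2, 0, 0, 0, 0, 0.2])

```text
t: 6.7
position: [0.6169, -0.1718, 0.1961]
eef_rot: [0.001, 0.622, 0.783, 0.001]
contact_force: [5.9, 0.5, -3.5]
finger_gap: 0.278
gripper_force: 34.7
```

Emit:
step_arm(series=[1.5, 0.4, 0, 0, 0.2, 0, 0, -2, 0, 0.2, 0, 0, -2, 0, 0.2, 0, 0, 0, 0, 0.2, 0, 0, 0, 0, 0.2])

```text
t: 7.12
position: [0.6176, -0.1714, 0.1922]
eef_rot: [-0.0, 0.622, 0.783, 0.0]
contact_force: [2.2, 0.5, -2.1]
finger_gap: 0.276
gripper_force: 34.8
```

Next I'll press on down until the barrel meets the edge.

Emit:
step_arm(series=[0.5, 0, -2, 0, 0.2, 0, 0, -1, 0, 0.2, 0, 0, -1, 0, 0.2, 0, 0, 0, 0, 0.2, 0, 0, 0, 0, 0.2])

```text
t: 7.53
position: [0.6183, -0.1717, 0.191]
eef_rot: [0.001, 0.622, 0.783, 0.0]
contact_force: [-4.4, 1.4, 18.0]
finger_gap: 0.276
gripper_force: 35.2
```

Fz is 18 N at the expected height, so the clip is seated. I'll release it and take a look.

Emit:
step_arm(series=[0, 0, 1, 0, 0.4, 0, 0, 0, 0, 0.5, 0, 0, 0, 0, 0.65, 0, 0, 0, 0, 0.65, 0, 0, 0, 0, 0.65])

```text
t: 7.95
position: [0.6178, -0.1715, 0.189]
eef_rot: [-0.0, 0.622, 0.783, -0.0]
contact_force: [0.7, 0.1, -0.3]
finger_gap: 0.569
gripper_force: 0.0
```

Emit:
step_arm(series=[0, 0, 8, 0, 0.65, 0, 0, 15, 0, 0.65, 0, 0, 25, 0, 0.65, 0, 0, 30, 0, 0.65, 0, 0, 25, 0, 0.65])

```text
t: 8.37
position: [0.6181, -0.1715, 0.2948]
eef_rot: [0.0, 0.622, 0.783, 0.0]
contact_force: [-0.0, -0.5, -0.5]
finger_gap: 0.646
gripper_force: 0.0
```

```bash
python3 - <<'E'
from h import *
S=snap('scene','s6');o=observe();print(o['position'],o['contact_force'],o['finger_gap'])
a=cv2.resize(S['color'][130:240,200:320,::-1],None,fx=5,fy=5,interpolation=2)
cv2.imwrite('pics/crop6.png',a)
p=np.array([.6185,-.1715,.175]);X=np.array([.974,.228,0])
for n,d in(('jawtip',.004*X-[0,0,.034]),('pivot',0*X),('wingtop',.021*X+[0,0,.048])):
    x,y=proj(S,p+d);print(n,(x-200)*5,(y-130)*5)
E
```

```text
[ 0.6193195  -0.17194879  0.29991047] [-1.04360123 -0.12996099  2.92489845] 0.6490486854846307
jawtip 270.21746114270996 368.53454606932314
pivot 265.9768223843089 319.5257724598079
wingtop 271.03130258586674 272.66671143676433
```

View pics/crop6.png

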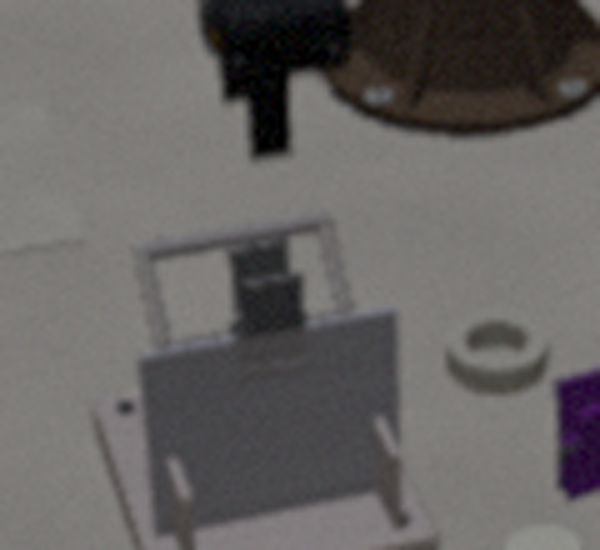

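The crop shows the clip upright on the plate's edge at mid-width: wing top at (270,275), jaws reaching down to row 375, both as predicted for fully down. The bar runs (145,248)-(330,222), and I go there next.

Emit:
step_arm(series=[-21, -5, 0, 0, 0.5, -21, -5, 0, 0, 0.5, -21, -5, 0, 0, 0.5, -20, -4, 0, 0, 0.5, 0, 0, 0, 0, 0.5], squeeze=30)

```text
t: 8.83
position: [0.5326, -0.1909, 0.2933]
eef_rot: [0.0, 0.622, 0.783, -0.0]
contact_force: [-0.2, -0.6, -1.0]
finger_gap: 0.503
gripper_force: 0.0
```

Emit:
step_arm(series=[0, 0, -20, 0, 0.5, 0, 0, -25, 0, 0.5, 0, 0, -20, 0, 0.5, 0, 0, -10, 0, 0.5, 0, 0, 0, 0, 0.5])

```text
t: 9.25
position: [0.5348, -0.1901, 0.2157]
eef_rot: [-0.002, 0.622, 0.783, -0.0]
contact_force: [0.1, 0.8, 0.3]
finger_gap: 0.503
gripper_force: 0.0
```

Emit:
step_arm(series=[0, 0, -10, 0, 0.5, 0, 0, -10, 0, 0.5, 0, 0, -5, 0, 0.5, 0, 0, 0, 0, 0.3, 0, 0, 0, 0, 0.05])

```text
t: 9.67
position: [0.5352, -0.1905, 0.1925]
eef_rot: [0.0, 0.622, 0.783, 0.0]
contact_force: [0.3, -0.3, 0.1]
finger_gap: 0.411
gripper_force: 0.0
```

Emit:
step_arm(series=[0, 0, 0, 0, 0.05, 0, 0, 0, 0, 0.05, 0, 0, 0, 0, 0.05, 0, 0, 0, 0, 0.05, 0, 0, 0, 0, 0.05])

```text
t: 10.08
position: [0.5351, -0.1905, 0.1926]
eef_rot: [0.0, 0.622, 0.783, 0.0]
contact_force: [-0.5, -0.8, 0.5]
finger_gap: 0.079
gripper_force: 0.0
```

The fingers closed past the bar's width with no force, so they met above it. That fits the fingers being shorter than stated. I'll reopen and go 13 mm lower.

Emit:
step_arm(series=[0, 0, 0, 0, 0.5, 0, 0, 0, 0, 0.5, 0, 0, 0, 0, 0.5, 0, 0, 0, 0, 0.5, 0, 0, -5, 0, 0.5])

```text
t: 10.5
position: [0.5355, -0.1907, 0.1881]
eef_rot: [0.001, 0.622, 0.783, 0.0]
contact_force: [0.2, 0.1, 0.8]
finger_gap: 0.372
gripper_force: 0.0
```

Emit:
step_arm(series=[0, 0, -5, 0, 0.5, 0, 0, -3, 0, 0.5, 0, 0, 0, 0, 0.05, 0, 0, 0, 0, 0.05, 0, 0, 0, 0, 0.05])

```text
t: 10.92
position: [0.5352, -0.1905, 0.1795]
eef_rot: [0.0, 0.622, 0.783, 0.0]
contact_force: [0.2, 0.5, -0.5]
finger_gap: 0.345
gripper_force: 0.0
```

Emit:
step_arm(series=[0, 0, 0, 0, 0.05, 0, 0, 0, 0, 0.05, 0, 0, 0, 0, 0.05, 0, 0, 0, 0, 0.05, 0, 0, 0, 0, 0.05])

```text
t: 11.33
position: [0.5351, -0.1905, 0.1795]
eef_rot: [0.0, 0.622, 0.783, 0.0]
contact_force: [0.1, -0.5, 0.2]
finger_gap: 0.059
gripper_force: 0.0
```

```bash
python3 - <<'E'
from h import *
S=snap('scene','s7');o=observe();print(o['position'],o['contact_force'],o['finger_gap'],o['gripper_force'])
cv2.imwrite('pics/crop7.png',cv2.resize(S['color'][130:240,200:320,::-1],None,fx=5,fy=5,interpolation=2))
E
```

```text
[ 0.53508783 -0.19047187  0.17948355] [-0.46438563 -0.15999801  0.11315552] 0.057441886016307994 0.0
```

View pics/crop7.png

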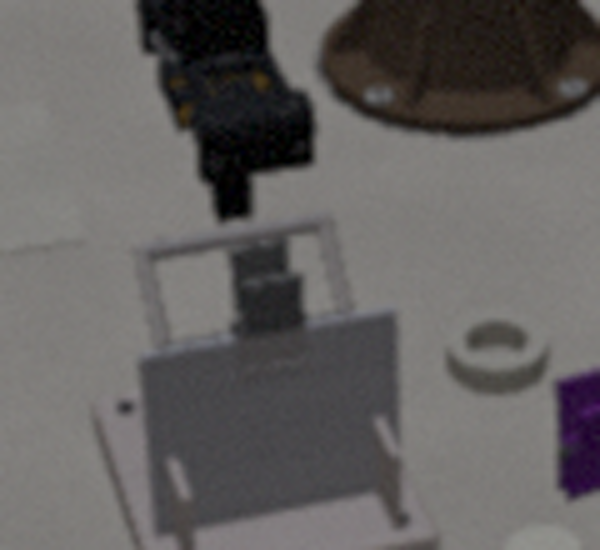

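The crop shows the closed fingertips at (232,218), about 7 mm above the bar (232,235). The tips therefore stand about 18 mm behind the reported TCP, not ahead of it. I'll reopen and go 24 mm lower.

Emit:
step_arm(series=[0, 0, 0, 0, 0.5, 0, 0, 0, 0, 0.5, 0, 0, 0, 0, 0.5, 0, 0, 0, 0, 0.5, 0, 0, 0, 0, 0.5])

```text
t: 11.8
position: [0.5351, -0.1905, 0.1794]
eef_rot: [0.0, 0.622, 0.783, 0.0]
contact_force: [0.5, -0.2, -0.6]
finger_gap: 0.35
gripper_force: 0.0
```

Emit:
step_arm(series=[0, 0, -6, 0, 0.5, 0, 0, -6, 0, 0.5, 0, 0, -6, 0, 0.5, 0, 0, -6, 0, 0.5, 0, 0, 0, 0, 0.5])

```text
t: 12.22
position: [0.5345, -0.1902, 0.1538]
eef_rot: [-0.001, 0.622, 0.783, -0.0]
contact_force: [-0.2, 0.0, 0.2]
finger_gap: 0.499
gripper_force: 0.0
```

Emit:
step_arm(series=[0, 0, 0, 0, 0.05, 0, 0, 0, 0, 0.05, 0, 0, 0, 0, 0.05, 0, 0, 0, 0, 0.05, 0, 0, 0, 0, 0.05])

```text
t: 12.63
position: [0.5352, -0.1905, 0.1557]
eef_rot: [0.0, 0.622, 0.783, 0.0]
contact_force: [0.6, -0.6, 0.6]
finger_gap: 0.205
gripper_force: 0.0
```

Emit:
step_arm(series=[0, 0, 0, 0, 0.05, 0, 0, 0, 0, 0.05, 0, 0, 0, 0, 0.05, 0, 0, 0, 0, 0.05, 0, 0, 0, 0, 0.05])

```text
t: 13.05
position: [0.5345, -0.1906, 0.1556]
eef_rot: [-0.0, 0.622, 0.783, -0.0]
contact_force: [-5.7, -2.3, 3.7]
finger_gap: 0.117
gripper_force: 30.0
```

Gap 0.117 (about 12 mm) at 30 N: the bar is gripped. I'll pull it along its arc.

Emit:
step_arm(series=[-7.4, -1.7, -2.7, 0, 0.05, -7.2, -1.7, -3.1, 0, 0.05, -7.1, -1.7, -3.5, 0, 0.05, -6.9, -1.6, -3.9, 0, 0.05, -6.6, -1.6, -4.3, 0, 0.05])

```text
t: 13.47
position: [0.5015, -0.1986, 0.1389]
eef_rot: [0.002, 0.622, 0.783, 0.001]
contact_force: [6.2, 6.2, 5.5]
finger_gap: 0.118
gripper_force: 30.0
```

Emit:
step_arm(series=[-6.5, -1.5, -4.6, 0, 0.05, -6.2, -1.5, -5.1, 0, 0.05, -5.8, -1.4, -5.3, 0, 0.05, -3, -0.7, -3, 0, 0.05, 0, 0, 0, 0, 0.05])

```text
t: 13.88
position: [0.4796, -0.2038, 0.1205]
eef_rot: [0.002, 0.622, 0.783, 0.001]
contact_force: [5.3, 6.2, 8.4]
finger_gap: 0.117
gripper_force: 30.0
```

Emit:
step_arm(series=[-2.7, -0.6, -2.8, 0, 0.05, -2.7, -0.6, -2.9, 0, 0.05, -2.3, -0.6, -2.8, 0, 0.05, 0, 0, 0, 0, 0.05, 0, 0, 0, 0, 0.05])

```text
t: 14.3
position: [0.4723, -0.2056, 0.1124]
eef_rot: [0.002, 0.622, 0.783, 0.001]
contact_force: [5.4, 5.7, 8.4]
finger_gap: 0.118
gripper_force: 30.0
```

Emit:
step_arm(series=[-1.5, -0.4, -1.8, 0, 0.05, -1.5, -0.4, -1.8, 0, 0.05, -1, -0.2, -1, 0, 0.05, 0, 0, 0, 0, 0.05, 0, 0, 0, 0, 0.05])

```text
t: 14.72
position: [0.4695, -0.2064, 0.1088]
eef_rot: [0.003, 0.622, 0.783, 0.002]
contact_force: [8.8, 11.6, 17.3]
finger_gap: 0.118
gripper_force: 30.0
```

The force rose from about 11 N to 23 N over 3 mm of travel, so the stop is met. I'll check numerically that the clip hasn't moved, that the hold is steady, and that the other things are untouched.

Emit:
step_arm(series=[0, 0, 0, 0, 0.05, 0, 0, 0, 0, 0.05, 0, 0, 0, 0, 0.05, 0, 0, 0, 0, 0.05, 0, 0, 0, 0, 0.05])

```text
t: 15.13
position: [0.4695, -0.2064, 0.1088]
eef_rot: [0.003, 0.622, 0.783, 0.002]
contact_force: [8.6, 10.7, 17.6]
finger_gap: 0.119
gripper_force: 30.0
```

```bash
python3 - <<'E'
from h import *
S=snap('scene','s8');A=load('s6');o=observe();print(o['t'],o['position'],o['contact_force'],o['finger_gap'])
d=np.abs(S['color'].astype(int)-A['color'].astype(int)).mean(2)
print('clip near wing+jaw',d[187:206,248:260].mean(),'noise',d[260:300,100:200].mean())
for n,(u,v) in dict(jar=(308,248),tape=(300,200),p1=(318,216),p2=(356,237),scale=(448,225),scanner=(163,220)).items():print(n,d[v-12:v+12,u-12:u+12].mean().round(1))
d0=np.abs(S['color'].astype(int)-load('scene0')['color'].astype(int)).mean(2)
for n,(u,v) in dict(jar=(308,248),tape=(300,200),p1=(318,216),p2=(356,237),scale=(448,225),scanner=(163,220)).items():print(n,d0[v-12:v+12,u-12:u+12].mean().round(1))
print('changed px rows160-215 cols220-290',(d[160:215,220:290]>20).sum())
E
```

```text
15.1833 [ 0.46952331 -0.20637532  0.10885218] [ 8.85177166 11.3680061  16.6590904 ] 0.12045498168598046
clip near wing+jaw 2.8728070175438596 noise 1.855
jar 1.9
tape 1.9
p1 2.5
p2 2.7
scale 1.9
scanner 2.8
jar 5.2
tape 5.2
p1 4.8
p2 4.7
scale 5.4
scanner 4.8
changed px rows160-215 cols220-290 609
```

```bash
python3 -c "
from workcell import sign_off
print(sign_off())"
```

```text
the job is handed in; nothing more can be done
None
```

The job is handed in at about 15 s of the 48 s: the clip is seated fully down mid-way on the back plate and released, the arm is holding the sprung plate at its stop by the bar, and the bystanders look unmoved in the scene pictures.

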